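# Shift the bench extruder into fourth

## Task

The bench extruder's drive is stopped for a speed change: put its gearbox into fourth gear, the far right slot of the H-gate (on the motor's side, away from you). With the fingers, push the gear lever from where it stands on the left side to neutral, across the gate and fully home into that slot, then leave it; only push it, do not grip it or force it, and leave the things lying about where they are.

Things in the scene. Friction and masses are not known exactly. Their poses are not given: they have to be found in the camera images.
- extruder: a bench extruder: grey gearbox under the lever, motor to the right (-y), hopper and barrel to the left (+y). Origin on the bench below the gate's centre; x away from the robot, turned by up to about 15 degrees. Gearbox cover flat, 236 (x) by 216 (y) mm, 135 mm high. Motor up to 165 mm high, from 100 mm to the right. Hopper 345 mm high, 138 mm wide, axis 305 mm to the left. It does not move
- gate (a point): centre of the gate, a steel plate 90 (x) by 86 (y) mm on the gearbox, its top face 145 mm above the bench; axes as the extruder's. Slots cut in an H: two slots along x, 19 mm left and 19 mm right of the centre, joined half-way by a crossing channel along y (neutral). Four ends: near left, far left, near right, far right; near is the robot's side
- knob (a point): centre of the black ball knob, 38 mm across, on the gear lever: a straight rod 10 mm thick that tilts about a pivot 100 mm below gate, 195 mm from pivot to knob centre (240 mm above the bench when upright, 10 mm lower in a corner). The slots and stops bound it: the knob goes 38 mm left or right of the middle and 48 mm towards or away from the robot
- select (a joint): sideways tilt of the lever, rad: -0.20 in the left slots, 0 in the middle, +0.20 in the right slots (slightly springy end stops). It crosses only in the channel, with shift within about +-0.04 (rounded corners lead the rod in from about +-0.08). Stiff: about 2 N at the knob moves it; it stays where it is left. Starts at the left
- shift (a joint): tilt of the lever along the slots, rad: -0.25 fully home in a near slot, 0 in the crossing channel (neutral), +0.25 fully home in a far slot (slightly springy end stops). Away from 0 it moves only along the left or the right slot. Stiff: about 3 N at the knob moves it; it stays where it is left. May start anywhere along the left slots
- spanner: steel spanner 150 mm long, 38 mm wide, 8 mm thick, lying flat on the gearbox cover on the robot's side of the gate; origin at the centre of its underside, x along its length. Not part of the job
- nozzle: brass die nozzle, 30 mm wide, 34 mm tall, standing on the gearbox cover in its far left corner; origin at the centre of its underside. Not part of the job
- pellet_jar: clear jar with a white cap, 68 mm wide, 100 mm tall, on the bench in front of the motor; origin at the centre of its underside. Not part of the job
- weight: steel plunger weight, 56 mm wide, 68 mm tall, on the bench beyond the gearbox; origin at the centre of its underside. Not part of the job
- beaker: steel beaker, 54 mm wide, 60 mm tall, on the machine's base plate (30 mm high) between gearbox and hopper; origin at the centre of its underside. Not part of the job
- brush: brush 190 mm long, 42 mm wide, 20 mm tall, lying on the bench beyond the motor; origin at the centre of its underside, x along its length. Not part of the job
- caliper: sliding caliper 190 mm long, 12 mm tall, lying on the bench beyond the hopper; origin at its underside half-way along, x along its length. Not part of the job

How it is judged (in metres and radians):
At the end, for the whole second after the job is handed in: the lever rests in the far right slot, fully home: select above 0.15 rad and shift above 0.215 rad (the knob within about 7 mm of its end stop), at rest and no longer touched (value of joint select above 0.15 rad and value of joint shift above 0.215 rad and velocity of joint shift between -0.05 and 0.05 rad/s).
It fails at once if the lever is gripped or rammed: the fingers press on it with more than 30 N (contact force between the fingers and shift above 30 N).
It fails at once if one of the loose things lying about is lifted, or moved by more than 15 mm (distance of any of spanner, nozzle, pellet_jar, weight, beaker, brush, caliper from where it was at the start of the episode above 0.015 m).
It also fails if it takes over 54 s, if anything falls off the work surface, if the arm or the gripper's body presses on something with over 40 N, if the wrist force passes 120 N, or if a joint passes its speed limit or range.

## Robot

A 7-joint arm with a two-finger parallel gripper is mounted at the origin on the work surface. World frame = base frame: x ahead of the robot, y to its left, z up, the work surface at z = 0. Lengths are in m, angles in degrees, forces in N, time in s.
With the tool pointing down it reaches from about 0.4 to 0.875 m from the base axis. Payload 4.4 kg.
Tool frame: the origin (TCP) lies between the finger pads; the fingertips stand 8 mm ahead of it and the grasp point (between the pads) lies 11 mm behind it; z points along the fingers, y is the line along which they close (so a half turn about z gives the same grasp; the last joint's range is limited). The gripper opens to 85 mm and grips with 20 to 120 N. Pads are 22 mm wide; open, the fingers measure 114 mm over their backs; the gripper's body (76 mm by 85 mm) begins 54 mm behind the grasp point. The pads swing forward as they close: fully open they stand 13 mm farther back than shut.
Start: joints at [69.569, 36.005, 2.206, 86.941, -1.547, 57.084, -1.146], TCP at [0.186, -0.623, 0.216] pointing down, gripper open.
Joint ranges: [-175.42, 175.42], [-21.48, 121.26], [-71.46, 75.88], [10.55, 141.38], [-63.04, 243.04], [13.31, 113.54], [-168.57, 168.57]. Speed limits (degrees/s): [147.25, 147.25, 180, 180, 180, 180, 180].

## Interface

Orientations are given as a 3x3 rotation matrix whose columns are the frame's x, y, z axes.
In Python, from station import * gives the robot as it stands. The module is installed in compiled form; this text tells all that it offers.
- The arm moves only by the tool jog_arm, never from a script. Its argument "plan" is a list of rows, each a list of 6 numbers: the shift along the tool's x, y, z in units of 300 mm (1.0 is 300 mm), then the turn, a rotation vector about the tool's x, y, z in units of pi/2 rad (1.0 is pi/2 rad). A call has 1 to 8 rows; each row is the pose to reach, as a shift and turn from the pose commanded when the call began, along the tool's axes at that moment; what a row does not reach only later rows make up. A row lasts 1/8 s, in which the tool goes at most 62.5 mm and 10.7 degrees, less where a joint would pass 70% of its speed; a pose out of reach is approached as far as the arm can. A call with a number of a shift or a turn outside -1 to 1 is refused whole. A call with a gripper value outside its range is refused whole. "grip" is the closure in counts, from 0 (fully open) to 255 (shut), set as the call begins (left out, the last holds). The fingers move at their own pace and stop on an object; "grip_force" is the grip in N (left out, the last holds). Time passes only in rows, so rows that repeat a pose let the fingers close. It gives the time, the measured TCP pose, the force, the opening and the grip force at its end, in the units of the state.
- state(): the state, without advancing time (a new reading comes with each control period).
- camera(name): name is "side" or "top"; returns the picture (480x640x3 uint8, blue, green, red); there is no depth.
- camera_params(name): a dict with "K" (3x3 intrinsics, pixels), "k1" (the pictures are not rectified: a ray, as slopes to the right and down, at radius r is drawn at 1 + k1 r^2 times it, then the intrinsics apply), "rvec" (rotation vector, rad) and "tvec" (3), from world to camera coordinates, as OpenCV has them. Camera axes: x right, y down, z forward; pixel columns grow to the right and rows downward; lengths in m; the calibration is good to about 2 mm. A picture is of the moment at which its call begins. camera_params takes no time and is no camera call.
- close_job(): hands the job in; it is judged then, once.
Trained networks look in the newest picture that a camera, given by its name, has taken for a name from the list of things; names that differ only in an ending like _2 or _b are one class to them, and where a whole thing is asked for, a point or a joint stands for the part that bears it (a point fixed in the world has none). Each returns a list of dicts, best first, with "score" (0 to 1); they miss things now and then, are a little off and sometimes report something else, mostly with a low value. They report only what shows in the picture. A call takes as long as a camera call.
- look_for(camera, name): "bbox" ([left, top, right, bottom] in pixels, round what is visible of it).
- masks_of(camera, name): "mask" (480x640 bool, what is visible of it) and "bbox" ([left, top, right, bottom] in pixels, round what is visible of it).
The state is a dict: "time": time; "qpos": joint angles; "qd": joint speeds; "joint_efforts": joint torques, N m; "position": TCP position; "tool_rot": TCP orientation; "ft_force": force on the tool from outside, world axes, zero at the start; "moment": the same for the moment, N m; "finger_gap": finger opening in m; "grip_force": force on a finger pad.
Only numpy, scipy, OpenCV 4.12 (cv2) and the standard library are available. Lean on these libraries where they do the work, as an engineer would, in place of code of your own. Each camera call takes 0.05 s, during which the arm holds its last target. There are 200 camera calls.

## Working session

There is one attempt and no reset: what is moved stays moved. The work goes in short steps, Python scripts to look and compute and a tool call to move; the robot and the scene stay as the last step left them, time stands still between calls to the robot, and variables do not carry over. Pictures are saved under pics/ and viewed, at most 10 in all, crops included, and the job is handed in when it is done.

Besides the shell and the picture viewer there is one more tool, called after "Request:" as name(argument=value, ...), one argument or row to a line, values as JSON. jog_arm: Moves the arm, as the interface text tells. Shifts and turns lie within -1 to 1; 1 stands for 300 mm of shift or pi/2 rad of turn. Its arguments: {"type":"object","properties":{"plan":{"type":"array"},"grip":{"type":"number"},"grip_force":{"type":"number"}},"required":["plan"]}

```bash
mkdir -p pics; cat > h.py <<'E'
from station import *
import numpy as np, cv2
def ray(cam,px):
    p=camera_params(cam);K=np.array(p["K"]);k1=p["k1"]
    x=(px[0]-K[0,2])/K[0,0];y=(px[1]-K[1,2])/K[1,1]
    u=cv2.undistortPoints(np.array([[[px[0],px[1]]]],float),K,np.array([k1,0,0,0.]))[0,0]
    R=cv2.Rodrigues(np.array(p["rvec"],float))[0];t=np.array(p["tvec"],float).ravel()
    return -R.T@t, R.T@np.array([u[0],u[1],1])
def atz(cam,px,z):
    o,d=ray(cam,px);return o+d*(z-o[2])/d[2]
def tri(pa,pb):
    o1,d1=ray("side",pa);o2,d2=ray("top",pb)
    s=np.linalg.lstsq(np.c_[d1,-d2],o2-o1,rcond=None)[0]
    a=o1+d1*s[0];b=o2+d2*s[1];return (a+b)/2,np.linalg.norm(a-b)
def proj(cam,P):
    p=camera_params(cam)
    return cv2.projectPoints(np.array(P,float).reshape(-1,3),np.array(p["rvec"],float),np.array(p["tvec"],float),np.array(p["K"],float),np.array([p["k1"],0,0,0.]))[0][:,0]
E
python3 - <<'E'
from h import *
np.set_printoptions(precision=4,suppress=True)
for c in("side","top"):
    cv2.imwrite(f"pics/{c}0.png",camera(c))
    print(c,ray(c,(320,240)))
    for n in("knob","spanner","nozzle","extruder","pellet_jar","weight"):
        print(n,[(np.round(r["bbox"],1).tolist(),round(r["score"],2)) for r in look_for(c,n)[:2]])
s=state();print(s["time"],s["position"],s["tool_rot"],s["finger_gap"])
E
```

```text
side (array([0.7573, 0.8718, 1.0073]), array([-0.2008, -0.7106, -0.6748]))
knob [([287.8, 235.1, 309.5, 277.6], 0.87)]
spanner [([311.1, 235.4, 360.7, 284.7], 0.95)]
nozzle []
extruder [([178.0, 169.3, 531.9, 478.1], 0.97)]
pellet_jar [([287.5, 172.9, 315.9, 216.1], 0.96)]
weight [([211.5, 331.3, 245.7, 365.1], 0.94)]
top (array([ 0.2571, -0.0118,  1.3986]), array([ 0.215 , -0.0324, -0.9762]))
knob [([255.5, 210.1, 283.6, 231.1], 0.79), ([417.0, 246.8, 451.9, 281.9], 0.43)]
spanner [([258.7, 254.1, 320.0, 286.1], 0.83), ([259.3, 210.9, 281.8, 231.6], 0.47)]
nozzle [([238.1, 199.4, 252.2, 210.9], 0.58), ([255.6, 253.5, 319.0, 285.0], 0.26)]
extruder [([27.8, 143.1, 464.4, 370.1], 0.71)]
pellet_jar [([417.2, 247.9, 450.0, 284.2], 0.81)]
weight [([238.7, 170.7, 258.5, 193.0], 0.93), ([155.2, 192.9, 223.8, 232.5], 0.67)]
0.7 [ 0.1864 -0.6227  0.2161] [[ 0.958   0.2867  0.    ]
 [ 0.2867 -0.958  -0.0001]
 [ 0.      0.0001 -1.    ]] 0.08552247523919991
```

View pics/side0.png

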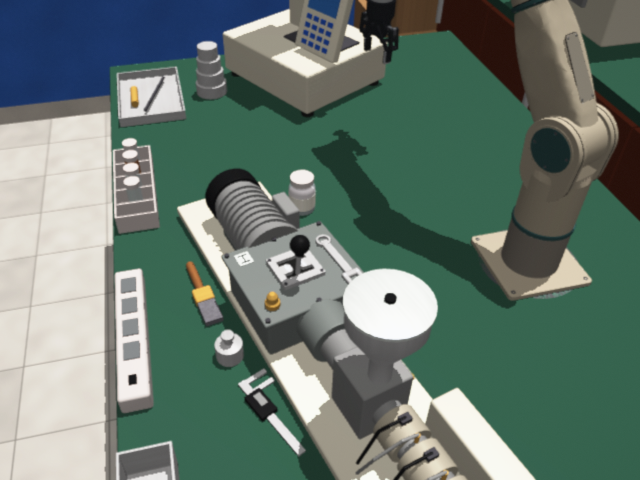

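View pics/top0.png

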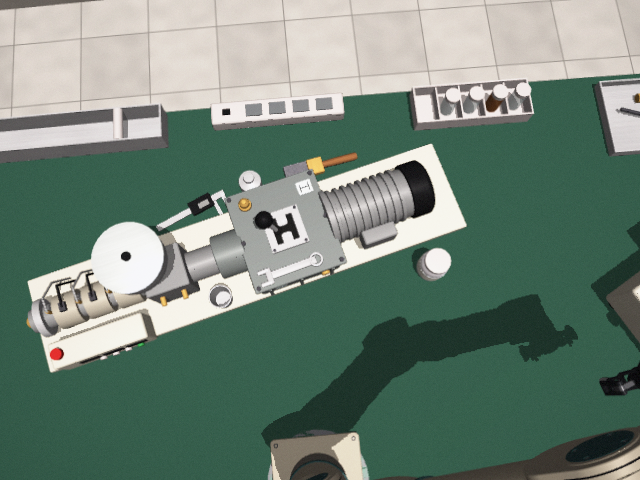

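The side view has the knob at about (300,244), with the spanner near it on the robot's side. In the top view the knob is at about (264,221), the gate at about (285,229), the hopper to the left and the motor to the right. I'll fit the gate pose on an enlarged crop.

```bash
python3 - <<'E'
from h import *
np.set_printoptions(precision=4,suppress=True)
a=cv2.imread("pics/top0.png")[160:300,215:355];cv2.imwrite("pics/topc.png",cv2.resize(a,(590,590),interpolation=cv2.INTER_CUBIC))
print("knob tri",tri((300,244.5),(264,221)))
print("knob z .236", atz("top",(264,221),.236),atz("side",(300,244.5),.236))
print("hopper", atz("top",(129,258),.345),atz("side",(390,303),.345))
for z,ps in((.135,[(226,196),(309,170),(344,262),(257,293)]),(.145,[(263,220),(299,205),(306,240),(271,250)])):
    for p in ps: print(z,p,atz("top",p,z))
E
```

```text
knob tri (array([0.5657, 0.0619, 0.2344]), np.float64(0.0023031966033386173))
knob z .236 [0.5642 0.0622 0.236 ] [0.567  0.0628 0.236 ]
hopper [0.4873 0.3128 0.345 ] [0.4966 0.3288 0.345 ]
0.135 (226, 196) [0.6578 0.1512 0.135 ]
0.135 (309, 170) [ 0.7029 -0.0439  0.135 ]
0.135 (344, 262) [ 0.4803 -0.1024  0.135 ]
0.135 (257, 293) [0.4286 0.0961 0.135 ]
0.145 (263, 220) [0.5907 0.0701 0.145 ]
0.145 (299, 205) [ 0.6183 -0.0137  0.145 ]
0.145 (306, 240) [ 0.536  -0.0223  0.145 ]
0.145 (271, 250) [0.5203 0.0574 0.145 ]
```

View pics/topc.png

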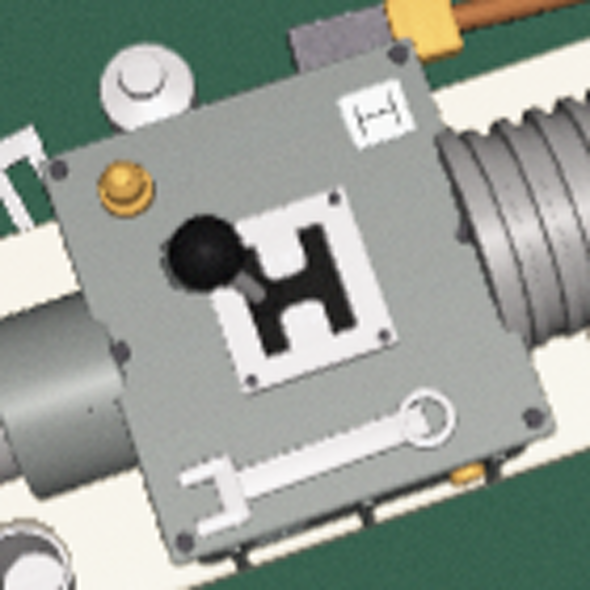

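The crop shows the cover corners at about (48,162), (408,40), (552,425) and (178,560). Gate corners are at about (343,188), (397,340) and (247,392). The knob is at (205,253), in the far-left direction, and the rod enters the left slot near neutral. I'll fit the pose from these points.

```bash
cat > fit.py <<'E'
from h import *
from scipy.optimize import least_squares
f=590/140
C=np.array([(48,162),(408,40),(552,425),(178,560),(343,188),(397,340),(247,392)])/f+[215,160]-0.4
M=np.array([(118,108,.135),(118,-108,.135),(-118,-108,.135),(-118,108,.135),(45,-43,.145),(-45,-43,.145),(-45,43,.145)])*[1e-3,1e-3,1]
def W(q,P):
    c,s=np.cos(q[2]),np.sin(q[2]);P=np.atleast_2d(P);return np.c_[q[0]+c*P[:,0]-s*P[:,1],q[1]+s*P[:,0]+c*P[:,1],P[:,2]]
r=least_squares(lambda q:(proj("top",W(q,M))-C).ravel(),[.57,.03,.2],loss="soft_l1")
q=r.x
E
python3 - <<'E'
from fit import *
np.set_printoptions(precision=4,suppress=True)
print(q,np.degrees(q[2]),(proj("top",W(q,M))-C).round(1).tolist())
k=np.array([.5657,.0619]);c,s=np.cos(q[2]),np.sin(q[2])
print("knob local",np.array([[c,s],[-s,c]])@(k-q[:2]))
a=cv2.imread("pics/side0.png");
for p in proj("side",W(q,M)): cv2.circle(a,tuple(int(v) for v in p.round()),2,(0,0,255),-1)
cv2.imwrite("pics/sidec.png",cv2.resize(a[200:370,200:390],None,fx=3.5,fy=3.5,interpolation=cv2.INTER_CUBIC))
E
```

```text
[0.5678 0.0233 0.2563] 14.68502579844798 [[-2.7, -0.4], [0.5, -2.0], [2.2, 0.9], [-0.6, 1.6], [-0.1, -0.6], [0.5, -0.2], [-0.3, 0.3]]
knob local [0.0078 0.0378]
```

View pics/sidec.png

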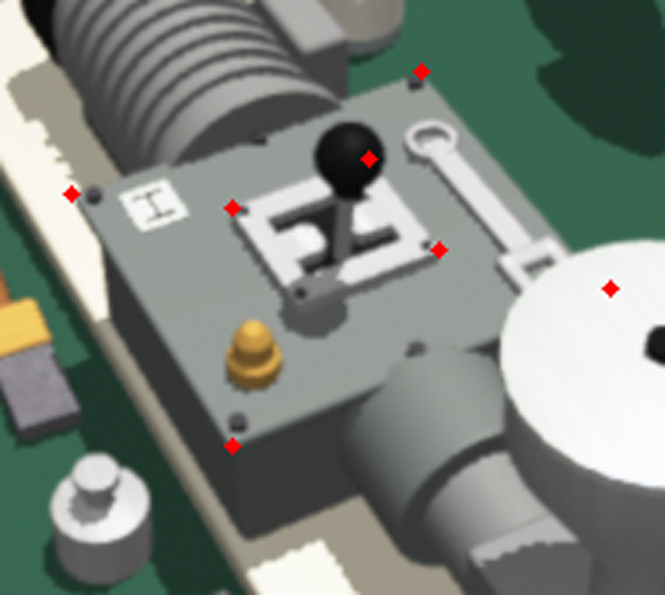

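The fit is good: the gate is at (0.568, 0.023), turned 14.7°. The knob is at local (8, 38) mm, so the lever stands almost at neutral on the left. The tool's x axis is already within about 2° of the extruder's x. I'll push with closed fingers.

```bash
cat > g.py <<'E'
from h import *
import sys
from scipy.spatial.transform import Rotation as Ro
q=[.5678,.0233,.2563];c,s=np.cos(q[2]),np.sin(q[2])
E=np.array([[c,s,0],[s,-c,0],[0,0,-1.]])
def units(pts):
    st=state();R=np.array(st["tool_rot"]);p=np.array(st["position"])
    d=p-[q[0],q[1],0]
    print("t",st["time"],"local mm",(np.array([c*d[0]+s*d[1],-s*d[0]+c*d[1],d[2]])*1e3).round(1),"F",np.round(st["ft_force"],1),"gap",st["finger_gap"])
    print("turn",(Ro.from_matrix(R.T@E).as_rotvec()/(np.pi/2)).round(3))
    for x,y,z in pts:
        w=np.array([q[0]+c*x/1e3-s*y/1e3,q[1]+s*x/1e3+c*y/1e3,z/1e3])
        print((x,y,z),w.round(3),(R.T@(w-p)/.3).round(3))
if __name__=="__main__": units(eval(sys.argv[1]))
E
python3 g.py "[(-150,-500,360),(-80,-300,360),(3,95,360)]"
```

```text
t 0.7 local mm [-532.7 -528.2  216.1] F [ 0.5  0.  -0.8] gap 0.08552247523919991
turn [ 0.    -0.     0.022]
(-150, -500, 360) [ 0.549 -0.498  0.36 ] [ 1.278 -0.05  -0.48 ]
(-80, -300, 360) [ 0.566 -0.287  0.36 ] [ 1.534 -0.708 -0.48 ]
(3, 95, 360) [0.547 0.116 0.36 ] [ 1.856 -2.015 -0.48 ]
```

Request:
jog_arm(
  plan=[
    [0.1,0,-0.2,0,0,0],
    [0.3,0,-0.35,0,0,0.022],
    [0.48,-0.05,-0.48,0,0,0.022],
    [0.66,-0.15,-0.48,0,0,0.022],
    [0.83,-0.25,-0.48,0,0,0.022],
    [1.0,-0.35,-0.48,0,0,0.022],
    [1.0,-0.55,-0.48,0,0,0.022],
    [1.0,-0.7,-0.48,0,0,0.022],
  ],
  grip=255,
  grip_force=20,
)

```text
time: 1.7
position: [0.4143, -0.3323, 0.3598]
tool_rot: [[0.966, 0.257, 0.0], [0.257, -0.966, 0.001], [0.0, -0.001, -1.0]]
ft_force: [-0.5, 0.3, 0.9]
finger_gap: -0.0005
grip_force: 0.0
```

```bash
python3 g.py "[(3,-200,360),(3,95,360)]"
```

```text
t 1.7 local mm [-238.6 -305.1  359.8] F [-0.5  0.3  0.9] gap -0.0004735295737114013
turn [-0.001 -0.     0.002]
(3, -200, 360) [ 0.621 -0.169  0.36 ] [ 0.807 -0.347 -0.   ]
(3, 95, 360) [0.547 0.116 0.36 ] [ 8.100e-01 -1.331e+00  1.000e-03]
```

Request:
jog_arm(
  plan=[
    [0.15,-0.1,0,0,0,0],
    [0.3,-0.22,0,0,0,0],
    [0.45,-0.35,0,0,0,0],
    [0.57,-0.5,0,0,0,0],
    [0.67,-0.66,0,0,0,0],
    [0.75,-0.83,0,0,0,0],
    [0.8,-1.0,0,0,0,0],
    [0.8,-1.0,0,0,0,0],
  ],
)

```text
time: 2.7
position: [0.5695, 0.0219, 0.3601]
tool_rot: [[0.965, 0.262, 0.0], [0.262, -0.965, 0.003], [0.001, -0.003, -1.0]]
ft_force: [0.1, 0.4, 0.1]
finger_gap: 0.0001
grip_force: 0.0
```

```bash
python3 g.py "[(3,95,360),(3,95,223)]"
```

```text
t 2.7 local mm [  1.3  -1.8 360.1] F [0.1 0.4 0.1] gap 8.182383132957283e-05
turn [-0.002 -0.001  0.006]
(3, 95, 360) [0.547 0.116 0.36 ] [ 0.009 -0.323  0.001]
(3, 95, 223) [0.547 0.116 0.223] [ 0.008 -0.321  0.458]
```

Request:
jog_arm(
  plan=[
    [0,-0.16,0,0,0,0.004],
    [0,-0.323,0,0,0,0.004],
    [0,-0.323,0.2,0,0,0.004],
    [0,-0.323,0.36,0,0,0.004],
    [0,-0.323,0.46,0,0,0.004],
    [0,-0.323,0.46,0,0,0.004],
    [0,-0.323,0.46,0,0,0.004],
  ],
)

```text
time: 3.58
position: [0.5463, 0.1089, 0.2234]
tool_rot: [[0.969, 0.246, 0.002], [0.246, -0.969, 0.0], [0.002, 0.0, -1.0]]
ft_force: [1.0, -0.5, -0.1]
finger_gap: -0.0
grip_force: 0.0
```

```bash
python3 g.py "[(3,40,223)]"; python3 - <<'E'
from h import *
a=cv2.resize(camera("side")[200:370,200:390],None,fx=2.1,fy=2.1,interpolation=cv2.INTER_CUBIC)
b=cv2.resize(camera("top")[150:300,205:375],None,fx=2.36,fy=2.38,interpolation=cv2.INTER_CUBIC)
h=min(a.shape[0],b.shape[0]);cv2.imwrite("pics/p1.png",np.hstack([a[:h],b[:h]])[:, :800])
E
```

```text
t 3.575 local mm [  0.9  88.2 223.4] F [ 1.  -0.5 -0.1] gap -2.7828506382696417e-05
turn [ 0.    -0.001 -0.005]
(3, 40, 223) [0.561 0.063 0.223] [0.008 0.161 0.001]
```

View pics/p1.png

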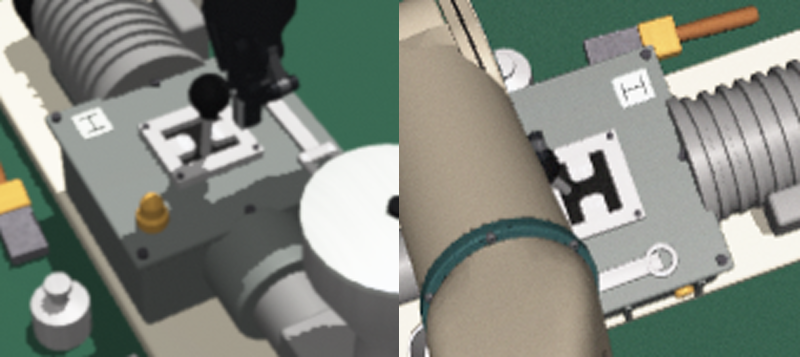

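The side crop shows the closed fingers to the hopper side of the knob, as intended: knob at about (208,97), tips at about (245,118). Now a slow sideways push.

Request:
jog_arm(
  plan=[
    [0.01,0.02,0,0,0,0],
    [0.014,0.045,0,0,0,0],
    [0.014,0.065,0,0,0,0],
    [0.014,0.085,0,0,0,0],
    [0.014,0.105,0,0,0,0],
    [0.014,0.125,0,0,0,0],
    [0.014,0.145,0,0,0,0],
    [0.014,0.16,0,0,0,0],
  ],
)

```text
time: 4.68
position: [0.5609, 0.0665, 0.2237]
tool_rot: [[0.969, 0.249, 0.0], [0.249, -0.969, 0.004], [0.001, -0.004, -1.0]]
ft_force: [-5.8, 6.5, 13.1]
finger_gap: -0.0
grip_force: 6.1
```

```bash
cat > k.py <<'E'
from g import *
for n in("side","top"):
    im=camera(n);r=look_for(n,"knob")[:1]
    for b in r:
        x=b["bbox"];m=((x[0]+x[2])/2,x[1]+(x[2]-x[0])/2)
        w=atz(n,m,.238);d=w-[q[0],q[1],0]
        print(n,np.round(x),round(b["score"],2),"local",(np.array([c*d[0]+s*d[1],-s*d[0]+c*d[1]])*1e3).round(1))
    cv2.imwrite(f"/tmp/{n}.png",im)
units([])
E
python3 k.py
```

```text
side [284. 229. 302. 277.] 0.93 local [12.9 18.6]
top [416. 247. 452. 283.] 0.19 local [-200.7 -258.6]
t 4.875 local mm [  4.3  41.7 222.9] F [-1.5  3.7  5.2] gap 5.2154388603101537e-05
turn [-0.001 -0.001 -0.004]
```

Request:
jog_arm(
  plan=[
    [0,0.015,0,0,0,0],
    [0,0.03,0,0,0,0],
    [0,0.045,0,0,0,0],
    [0,0.06,0,0,0,0],
    [0,0.07,0,0,0,0],
  ],
)

```text
time: 5.5
position: [0.5665, 0.0431, 0.222]
tool_rot: [[0.969, 0.247, 0.0], [0.247, -0.969, -0.0], [0.0, 0.0, -1.0]]
ft_force: [-1.3, 2.3, 3.6]
finger_gap: -0.0002
grip_force: 1.8
```

```bash
python3 k.py; python3 - <<'E'
import cv2
cv2.imwrite("pics/p2.png",cv2.resize(cv2.imread("/tmp/side.png")[205:305,240:360],None,fx=5,fy=5,interpolation=cv2.INTER_CUBIC))
E
```

```text
side [278. 218. 299. 273.] 0.97 local [ 8.1 -9.8]
top [ 26. 143. 465. 372.] 0.49 local [-254.7  167.2]
t 5.7 local mm [  3.2  19.2 221.5] F [-0.1  0.3  1.6] gap -0.00036586283886058294
turn [ 0.     0.001 -0.004]
```

View pics/p2.png

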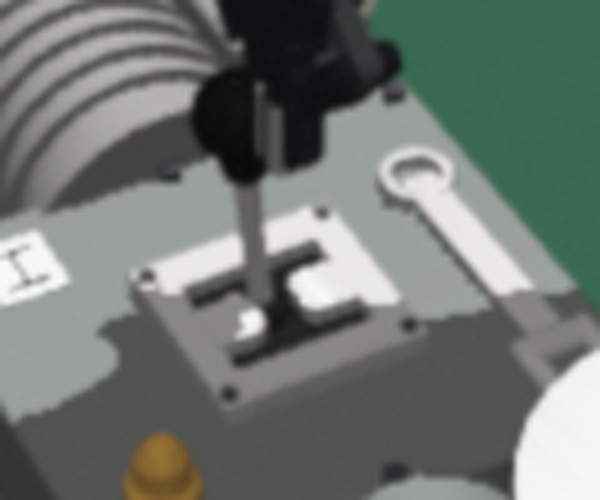

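The rod is in the channel just right of the middle. Knob at about (232,120) in the crop, with the fingers behind it. I'll keep pushing gently.

Request:
jog_arm(
  plan=[
    [0,0.015,0,0,0,0],
    [0,0.03,0,0,0,0],
    [0,0.045,0,0,0,0],
    [0,0.06,0,0,0,0],
    [0,0.072,0,0,0,0],
    [0,0.082,0,0,0,0],
    [0,0.088,0,0,0,0],
  ],
)

```text
time: 6.58
position: [0.5728, 0.0176, 0.222]
tool_rot: [[0.969, 0.247, -0.0], [0.247, -0.969, -0.0], [-0.0, 0.0, -1.0]]
ft_force: [-0.3, 1.5, -1.1]
finger_gap: 0.0001
grip_force: 0.7
```

```bash
python3 k.py
```

```text
side [271. 213. 297. 268.] 0.96 local [ 12.5 -19.7]
t 6.775 local mm [  3.4  -6.9 222.1] F [0.1 0.2 0.4] gap -4.583193791739074e-05
turn [ 0.    -0.    -0.004]
```

Request:
jog_arm(
  plan=[
    [0,0.005,0,0,0,0],
    [0,0.01,0,0,0,0],
    [0,0.013,0,0,0,0],
  ],
)

```text
time: 7.15
position: [0.5736, 0.0148, 0.222]
tool_rot: [[0.969, 0.248, -0.0], [0.248, -0.969, 0.001], [-0.0, -0.001, -1.0]]
ft_force: [-1.0, 2.5, -0.6]
finger_gap: -0.0001
grip_force: 1.6
```

```bash
python3 k.py; python3 - <<'E'
import cv2
cv2.imwrite("pics/p3.png",cv2.resize(cv2.imread("/tmp/side.png")[205:305,240:360],None,fx=5,fy=5,interpolation=cv2.INTER_CUBIC))
E
```

```text
t 7.35 local mm [  3.5  -9.8 222. ] F [-2.   4.5 -0.2] gap 0.0003787982013319154
turn [-0.001  0.    -0.004]
```

View pics/p3.png

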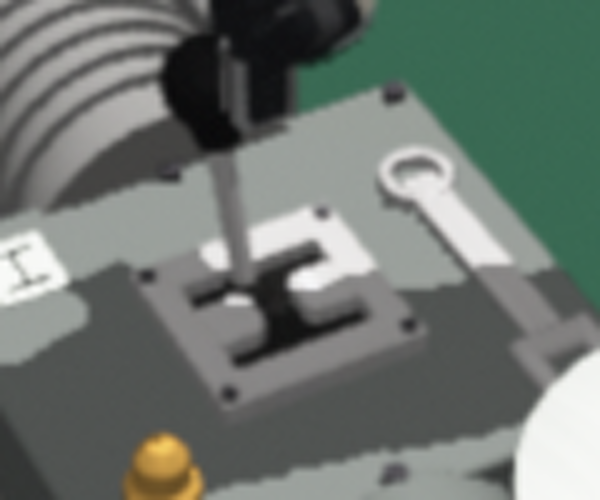

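The rod is in the right slot; knob at about (200,90) in the crop. The force is rising slightly, so it has reached the stop. Next I back off, lift over, and come down on the robot's side of the knob.

Request:
jog_arm(
  plan=[
    [0,-0.1,0,0,0,0],
    [0,-0.11,-0.1,0,0,0],
    [0,-0.11,-0.26,0,0,0],
    [-0.1,-0.05,-0.27,0,0,0],
    [-0.2,0.03,-0.27,0,0,0],
    [-0.2,0.098,-0.27,0,0,0],
    [-0.2,0.098,-0.2,0,0,0],
    [-0.2,0.098,-0.2,0,0,0],
  ],
)

```text
time: 8.35
position: [0.522, -0.0306, 0.2811]
tool_rot: [[0.969, 0.246, -0.002], [0.246, -0.969, -0.001], [-0.003, 0.001, -1.0]]
ft_force: [-0.4, 0.3, 0.5]
finger_gap: 0.0
grip_force: 0.0
```

```bash
python3 k.py;python3 g.py "[(-55,-38,220)]"; python3 - <<'E'
import cv2
cv2.imwrite("pics/p4.png",cv2.resize(cv2.imread("/tmp/side.png")[195:305,230:360],None,fx=5,fy=5,interpolation=cv2.INTER_CUBIC))
E
```

```text
side [270. 215. 296. 266.] 0.77 local [ 18. -14.]
t 8.55 local mm [-56.2 -39.6 282.7] F [ 0.9  0.5 -1.1] gap -8.188618567557264e-05
turn [ 0.    -0.001 -0.004]
t 8.55 local mm [-56.2 -39.6 282.7] F [ 0.9  0.5 -1.1] gap -8.188618567557264e-05
turn [ 0.    -0.001 -0.004]
(-55, -38, 220) [ 0.524 -0.027  0.22 ] [ 0.004 -0.006  0.209]
```

View pics/p4.png

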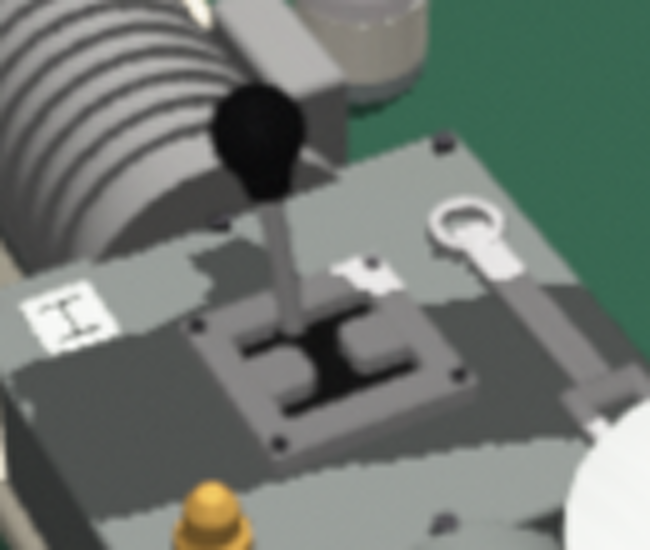

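The knob now stands clear at about (258,130) in the crop, which is full-image (281.6,221). I'll check its local position and where the gripper should project.

```bash
python3 - <<'E'
from g import *
w=atz("side",(281.6,221),.236);d=w-[q[0],q[1],0];print((np.array([c*d[0]+s*d[1],-s*d[0]+c*d[1]])*1e3).round(1))
p=np.array(state()["position"]);print(proj("side",[p-[0,0,.008],p+[0,0,.1]]))
E
```

```text
[  9.1 -37.5]
[[310.72333007 194.71652954]
 [311.17927483 147.80193357]]
```

Request:
jog_arm(
  plan=[
    [0,-0.006,0.1,0,0,0],
    [0,-0.006,0.21,0,0,0],
    [0.03,-0.006,0.21,0,0,0],
    [0.06,-0.006,0.21,0,0,0],
    [0.09,-0.006,0.21,0,0,0],
    [0.11,-0.006,0.21,0,0,0],
    [0.125,-0.006,0.21,0,0,0],
    [0.14,-0.006,0.21,0,0,0],
  ],
)

```text
time: 9.55
position: [0.5625, -0.0174, 0.2191]
tool_rot: [[0.969, 0.247, -0.002], [0.247, -0.969, -0.0], [-0.002, -0.0, -1.0]]
ft_force: [-3.0, -0.0, 2.3]
finger_gap: 0.0001
grip_force: 1.6
```

```bash
python3 k.py
```

```text
side [269. 216. 294. 267.] 0.72 local [ 19.4 -16.6]
t 9.75 local mm [-15.2 -38.  219. ] F [-3.4 -0.5  1.5] gap -5.753271355573786e-05
turn [-0.     0.001 -0.004]
```

Request:
jog_arm(
  plan=[
    [0.015,0,0,0,0,0],
    [0.03,0,0,0,0,0],
    [0.045,0,0,0,0,0],
    [0.06,0,0,0,0,0],
    [0.072,0,0.005,0,0,0],
    [0.084,0,0.01,0,0,0],
    [0.093,0,0.01,0,0,0],
    [0.1,0,0.01,0,0,0],
  ],
)

```text
time: 10.75
position: [0.592, -0.0096, 0.2157]
tool_rot: [[0.969, 0.247, -0.001], [0.247, -0.969, 0.0], [-0.001, -0.0, -1.0]]
ft_force: [-3.5, -0.2, 0.3]
finger_gap: -0.0002
grip_force: 1.3
```

```bash
python3 k.py; python3 - <<'E'
import cv2
cv2.imwrite("pics/p5.png",cv2.resize(cv2.imread("/tmp/side.png")[195:305,230:360],None,fx=5,fy=5,interpolation=cv2.INTER_CUBIC))
E
```

```text
side [256. 222. 287. 268.] 0.79 local [48.6 -1.1]
t 10.95 local mm [ 15.1 -38.  215.8] F [-1.6 -0.9 -0.1] gap 2.249888189087271e-05
turn [-0.     0.    -0.004]
```

View pics/p5.png

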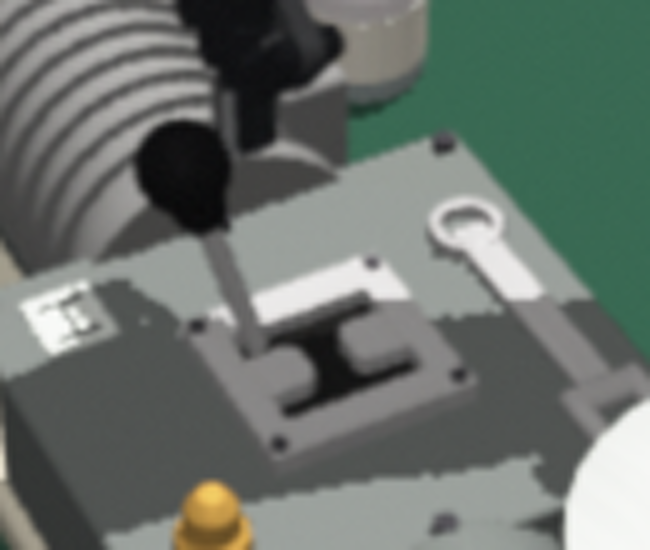

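The lever is close to the end of the far right slot (knob at about (183,167) in the crop). I'll nudge it until the stop force rises.

Request:
jog_arm(
  plan=[
    [0.004,0,0,0,0,0],
    [0.008,0,0,0,0,0],
    [0.012,0,0,0,0,0],
    [0.012,0,0,0,0,0],
  ],
)

```text
time: 11.45
position: [0.5958, -0.0088, 0.216]
tool_rot: [[0.969, 0.247, 0.0], [0.247, -0.969, -0.0], [0.0, 0.0, -1.0]]
ft_force: [-1.7, -0.3, -1.4]
finger_gap: -0.0
grip_force: 1.1
```

```bash
python3 g.py "[]"; python3 - <<'E'
from g import *
w=atz("side",(266.6,228.4),.231);d=w-[q[0],q[1],0];print("before nudge",(np.array([c*d[0]+s*d[1],-s*d[0]+c*d[1]])*1e3).round(1))
E
```

```text
t 11.45 local mm [ 19.  -38.2 216. ] F [-1.7 -0.3 -1.4] gap -1.1476279400059692e-05
turn [ 0.    -0.    -0.004]
before nudge [ 41.8 -37. ]
```

Request:
jog_arm(
  plan=[
    [0.004,0,0,0,0,0],
    [0.007,0,0,0,0,0],
    [0.007,0,0,0,0,0],
  ],
)

```text
time: 11.82
position: [0.5979, -0.0084, 0.2161]
tool_rot: [[0.969, 0.247, 0.0], [0.247, -0.969, -0.0], [0.0, 0.0, -1.0]]
ft_force: [-1.8, -0.0, -1.4]
finger_gap: 0.0002
grip_force: 1.1
```

Request:
jog_arm(
  plan=[
    [0.003,0,0,0,0,0],
    [0.006,0,0,0,0,0],
    [0.006,0,0,0,0,0],
  ],
)

```text
time: 12.2
position: [0.5993, -0.0079, 0.2159]
tool_rot: [[0.969, 0.247, -0.001], [0.247, -0.969, -0.0], [-0.001, -0.0, -1.0]]
ft_force: [-3.3, -1.1, -1.5]
finger_gap: -0.0002
grip_force: 1.6
```

Request:
jog_arm(
  plan=[
    [0.003,0,0,0,0,0],
    [0.006,0,0,0,0,0],
    [0.006,0,0,0,0,0],
  ],
)

```text
time: 12.58
position: [0.6006, -0.0076, 0.2157]
tool_rot: [[0.969, 0.247, -0.002], [0.247, -0.969, -0.0], [-0.002, -0.0, -1.0]]
ft_force: [-5.8, -0.8, -0.8]
finger_gap: -0.0
grip_force: 2.4
```

Request:
jog_arm(
  plan=[
    [0.003,0,0,0,0,0],
    [0.006,0,0,0,0,0],
    [0.006,0,0,0,0,0],
  ],
)

```text
time: 12.95
position: [0.6016, -0.0073, 0.2155]
tool_rot: [[0.969, 0.247, -0.003], [0.247, -0.969, -0.0], [-0.003, -0.0, -1.0]]
ft_force: [-6.7, -2.5, -1.1]
finger_gap: 0.0002
grip_force: 3.0
```

The force is climbing against the springy stop, so the lever is home. I'll back away and check.

Request:
jog_arm(
  plan=[
    [-0.03,0,0,0,0,0],
    [-0.13,0,0,0,0,0],
    [-0.25,0,0,0,0,0],
    [-0.25,0,-0.2,0,0,0],
    [-0.25,0,-0.4,0,0,0],
    [-0.25,0,-0.5,0,0,0],
    [-0.25,0,-0.5,0,0,0],
    [-0.25,0,-0.5,0,0,0],
  ],
)

```text
time: 13.95
position: [0.5307, -0.0253, 0.3658]
tool_rot: [[0.969, 0.248, 0.002], [0.248, -0.969, 0.0], [0.002, 0.0, -1.0]]
ft_force: [-0.4, -0.6, -1.2]
finger_gap: -0.0
grip_force: 0.0
```

```bash
python3 k.py; python3 - <<'E'
import cv2
cv2.imwrite("pics/p6.png",cv2.resize(cv2.imread("/tmp/side.png")[195:305,230:360],None,fx=5,fy=5,interpolation=cv2.INTER_CUBIC))
E
```

```text
side [252. 221. 286. 269.] 0.68 local [52.1 -3.3]
t 14.15 local mm [-48.9 -37.6 365. ] F [ 0.5 -0.4  0.7] gap 8.625134917488731e-05
turn [-0.     0.001 -0.004]
```

View pics/p6.png

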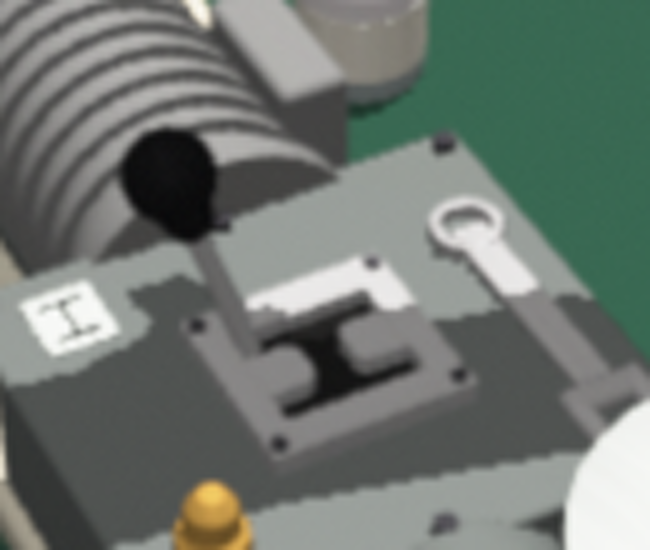

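The knob is now at about (168,173) in the crop, which is full-image (263.6,229.6), with the fingers clear.

```bash
python3 - <<'E'
from g import *
w=atz("side",(263.6,229.6),.230);d=w-[q[0],q[1],0];l=np.array([c*d[0]+s*d[1],-s*d[0]+c*d[1]]);print((l*1e3).round(1),"shift~",np.arcsin(l[0]/.195),"select~",-np.arcsin(l[1]/.195))
if l[0]>.0445: print(close_job())
E
```

```text
[ 47.9 -37.7] shift~ 0.24809062919951266 select~ 0.19433768770570076
the job is handed in; nothing more can be done
None
```

The gear lever is fully home in the far right slot (fourth gear), measured from the last picture at shift about 0.248 rad and select about 0.194 rad. It was only pushed, at under about 15 N on the wrist sensor, and left untouched. I saw no sign of the loose things being moved, though I didn't measure them again. The job was handed in at about 14 s, and no verdict came back.

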